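Set the pressing time on the sole press timer and start it

ROBOT

A 7-joint arm with a two-finger parallel gripper is mounted at the origin on the work surface. World frame = base frame: x ahead of the robot, y to its left, z up, the work surface at z = 0. Lengths are in m, angles in degrees, forces in N, time in s.
With the tool pointing down it reaches from about 0.4 to 0.85 m from the base axis. Payload 4.5 kg.
Tool frame: the origin (TCP) lies midway between the tips of the shut fingers; the grasp point (between the pads) lies 19 mm behind it; z points along the fingers, y is the line along which they close (so a half turn about z gives the same grasp; the last joint's range is limited). The gripper opens to 88 mm and grips with 3 to 60 N. Pads are 18 mm wide; open, the fingers measure 123 mm over their backs; the gripper's body (75 mm by 187 mm) begins 45 mm behind the grasp point.
Start: joints at [65.993, 39.483, -11.15, 89.685, 9.013, 51.709, -12.324], TCP at [0.273, -0.562, 0.239] pointing down, gripper open.
Joint ranges: [-172.22, 172.22], [-26.19, 119.32], [-84.43, 86.54], [7.71, 146.69], [-57.33, 237.33], [2.42, 119.75], [-152.13, 152.13]. Speed limits (degrees/s): [147.25, 147.25, 180, 180, 180, 180, 180].

INTERFACE

Orientations are given as [roll, pitch, yaw] about the fixed x, y, z axes, in that order (R = Rz(yaw) Ry(pitch) Rx(roll)).
In Python, from station import bot gives the robot as it stands. The module is installed in compiled form; this text tells all that it offers.
- The arm moves only by the shell command python3 -m jog 'ROWS' [FORCE]. ROWS is JSON, a list of rows, each an object with "fingers": the opening, from 0 (shut) to 1 (fully open); "linear": the shift along the tool's x, y, z in mm, a list of three; "rot": the turn, a rotation vector about the tool's x, y, z in degrees, a list of three. In form: [{"fingers": fingers, "linear": [tx, ty, tz], "rot": [wx, wy, wz]}, ...]. A call has 1 to 12 rows; each row is the pose to reach, as a shift and turn from the pose commanded when the call began, along the tool's axes at that moment; what a row does not reach only later rows make up. A row lasts 1/8 s, in which the tool goes at most 62.5 mm and 10.7 degrees, less where a joint would pass 70% of its speed; a pose out of reach is approached as far as the arm can. A call with a gripper value outside its range is refused whole. The fingers move at their own pace and stop on an object; FORCE is the grip in N (left out, the last holds). Time passes only in rows, so rows that repeat a pose let the fingers close. It gives the time, the measured TCP pose, the force, the opening and the grip force at its end, in the units of the state.
- bot.state(): the state, without advancing time (a new reading comes with each control period).
- bot.read_camera(name): name is "side" or "top" or "wrist"; returns the picture (420x560x3 uint8, red, green, blue); there is no depth.
- bot.get_calibration(name): a dict with "camera_matrix" (3x3 intrinsics, pixels), "rvec" (rotation vector, rad) and "tvec" (3), from world to camera coordinates, as OpenCV has them; the wrist camera has in their place "T_tool_cam" (4x4, takes a point from camera to tool coordinates, whose origin is the TCP and whose axes are the flange's). Camera axes: x right, y down, z forward; pixel columns grow to the right and rows downward; lengths in m; the calibration is good to about 2 mm. A picture is of the moment at which its call begins: read the wrist's pose just before it. get_calibration takes no time and is no camera call.
- bot.hand_in(): hands the job in; it is judged then, once.
The state is a dict: "clock": time; "qpos": joint angles; "joint_vel": joint speeds; "effort": joint torques, N m; "tool_pos": TCP position; "tcp_rot": TCP orientation; "wrist_force": force on the tool from outside, world axes, zero at the start; "torque": the same for the moment, N m; "gripper_width": finger opening in m; "finger_force": force on a finger pad.
Only numpy, scipy, OpenCV 4.12 (cv2) and the standard library are available. Lean on these libraries where they do the work, as an engineer would, in place of code of your own. Each camera call takes 0.05 s, during which the arm holds its last target. There are 200 camera calls.

TASK

Flick the star-shaped thumbwheel of the sole press timer with a fingertip, anticlockwise as seen from above, click by click until its one round-ended tooth rests in the click at the arrow, and do not let it go past the arrow. Then press the start button fully down with a fingertip and let it come back up. Touch the wheel only lightly, without pinching or gripping it, do not press start before the wheel is set, and leave the shoe, the glue jar and the hammer where they are.

Things in the scene. Friction and masses are not known exactly. Their poses are not given: they have to be found in the camera images.
- console: Timer console, a grey steel box 170 (x) x 230 (y) x 60 mm high, fixed to the bench. Origin at the centre of its underside; x points away from the robot (yaw up to 23 degrees either way), y to the left, z up. On its top: star wheel at the left, start button at the right, flat steel arrow just beyond the far side of the wheel.
- wheel_hub (a point): Centre of the black star thumbwheel, on its upright axis, half-way up the teeth: console (-10, +50, +77) mm. Six teeth 60 degrees apart, tips 55 mm from the axis, 68 to 86 mm above the bench; hub radius 27 mm, top at 90 mm. Five teeth are 8 mm wide, one ends in a round lobe 18 mm across and 6 mm taller. Gaps between tips: 42 to 47 mm.
- lobe_tip (a point): Outer end of the round-ended tooth, 55 mm from the wheel axis, half-way up the plain teeth; turns with the wheel. At rest in any click one tooth points exactly at the arrow, the others at 60, 120, 180, 240 and 300 degrees from it.
- pointer_tip (a point): Inner tip of the fixed flat arrow (4 mm high) on the box top, 59.5 mm from the wheel axis along console +x, 64 mm above the bench.
- wheel (a joint): Wheel angle, rad, growing anticlockwise from above. Clicks every 1.047 rad; about 1 to 3 N at a tip turns it, and pushed a little past half-way (over 35 degrees) it snaps on by itself when free. The round-ended tooth is at the arrow at 4.189; it starts in the click at 0, 1.047 or 2.094 (two to four to go). End stop just below 0.
- start (a joint): Start button travel in m: 0 up, 0.006 fully down (about 5 N); it springs back.
- start_top (a point): Centre of the top of the steel start button (28 mm in diameter, on a dark housing): console x -20, y -72 mm. It is pressed straight down.
- shoe: Shoe under repair, 270 x 80 x 100 mm high, loose, stands on its sole on one side of the console. Origin at the centre of its underside, x towards the toe. To be left alone.
- glue_jar: Closed glue jar, 72 mm in diameter, 85 mm high, loose, on the other side of the console. Origin at the centre of its underside. To be left alone.
- hammer: Hammer about 250 mm long, loose, lies on the bench between the robot and the console. Origin below its middle, x along the handle towards the head. To be left alone.

How it is judged:
By the outcome, as a careful person would: the job done as asked, in the order asked, and still so for the second after the job is handed in, with the robot touching nothing.
It also fails if it takes over 61 s, if anything falls off the work surface, if the arm or the gripper's body presses on something with over 40 N, if the wrist force passes 120 N, or if a joint passes its speed limit or range.

## Working session

There is one attempt and no reset: what is moved stays moved. The work goes in short steps, Python scripts to look and compute and a shell command to move; the robot and the scene stay as the last step left them, time stands still between calls to the robot, and variables do not carry over. Pictures are saved under pics/ and viewed, at most 10 in all, crops included, and the job is handed in when it is done.

```bash
mkdir -p pics
python3 - <<'E'
from station import bot
import cv2
s=bot.state();print(s)
for n in("top","side"):
    im=bot.read_camera(n);cv2.imwrite(f"pics/{n}0.png",im[:,:,::-1]);c=bot.get_calibration(n);print(n,c)
print(bot.get_calibration("wrist"))
E
```

```text
{'clock': 0.0, 'qpos': array([ 65.99091066,  39.53182795, -11.14463269,  89.7445306 ,
         9.01147388,  51.71133843, -12.32356109]), 'joint_vel': array([-0.05930857,  0.01010774, -0.05617981, -0.01748169, -0.02304637,
       -0.02525308,  0.05119371]), 'effort': array([-1.20297762e-03, -5.27562475e+01, -1.26711935e+00, -1.53432012e+01,
       -5.27206413e-02,  6.40583763e-03,  1.70010835e-04]), 'tool_pos': array([ 0.27312483, -0.5614512 ,  0.23792631]), 'tcp_rot': array([-1.79894307e+02,  7.33555055e-03,  2.59503777e+01]), 'wrist_force': array([ 0.89053446,  0.47723163, -0.57572626]), 'torque': array([-0.02845624, -0.02606091, -0.04737993]), 'finger_force': 0.0, 'gripper_width': 0.0880715395635171}
top {'camera_matrix': array([[492.27990895,   0.        , 276.10446937],
       [  0.        , 492.27990895, 209.72961513],
       [  0.        ,   0.        ,   1.        ]]), 'rvec': array([ 2.16758629, -2.11978196,  0.15763181]), 'tvec': array([-0.00360832,  0.55063868,  1.05752553])}
side {'camera_matrix': array([[391.64166228,   0.        , 270.79768626],
       [  0.        , 391.64166228, 207.61333742],
       [  0.        ,   0.        ,   1.        ]]), 'rvec': array([ 0.2270906 , -2.82245676,  1.25667366]), 'tvec': array([0.54875463, 0.0989911 , 0.80695231])}
{'camera_matrix': array([[309.8666813 ,   0.        , 277.83093918],
       [  0.        , 309.8666813 , 208.74448729],
       [  0.        ,   0.        ,   1.        ]]), 'T_tool_cam': array([[-4.41582827e-04, -9.49501425e-01, -3.13762408e-01,
         8.13796418e-02],
       [ 9.99999853e-01, -5.18345225e-04,  1.61226348e-04,
        -8.64565101e-04],
       [-3.15721893e-04, -3.13762291e-01,  9.49501514e-01,
        -1.46696372e-01],
       [ 0.00000000e+00,  0.00000000e+00,  0.00000000e+00,
         1.00000000e+00]])}
```

View pics/top0.png

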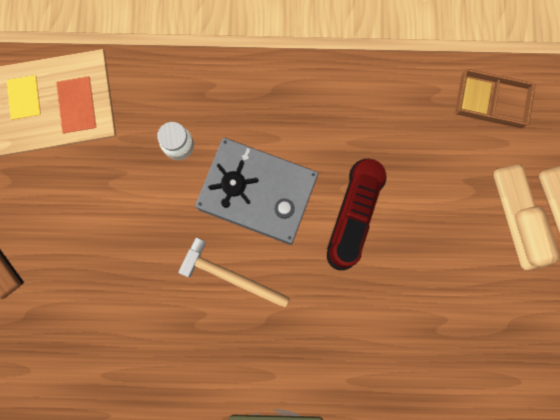

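View pics/side0.png

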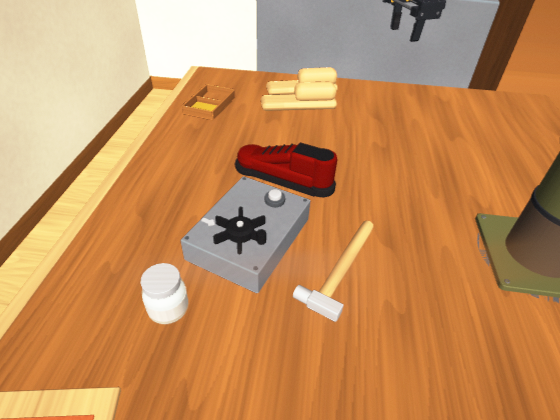

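Top view: console corners are near (224,140), (316,174), (292,242) and (198,207). The hub is at (233,183), the lobe at (226,204), the arrow at (246,155) and the button at (284,208). The lobe sits opposite the arrow, so three clicks to go. Side view agrees.

```bash
cat > h.py <<'E'
import numpy as np,cv2
from scipy.spatial.transform import Rotation as R
from station import bot
def cam(n,s=None):
    c=bot.get_calibration(n);K=c["camera_matrix"]
    if n=="wrist":
        T=np.eye(4);T[:3,:3]=R.from_euler("xyz",s["tcp_rot"],degrees=True).as_matrix();T[:3,3]=s["tool_pos"]
        T=T@c["T_tool_cam"];return K,T[:3,:3],T[:3,3]
    M=cv2.Rodrigues(c["rvec"])[0];return K,M.T,-M.T@c["tvec"]
def ray(C,px,z):
    K,A,o=C;d=A@np.linalg.inv(K)@[px[0],px[1],1];return o+d*(z-o[2])/d[2]
def proj(C,p):
    K,A,o=C;q=K@(A.T@(np.array(p)-o));return q[:2]/q[2]
def con(o,yaw,p):
    c,s=np.cos(yaw),np.sin(yaw);return np.array([o[0]+c*p[0]-s*p[1],o[1]+s*p[0]+c*p[1],p[2]])
E
python3 - <<'E'
from h import *
im=cv2.imread("pics/top0.png");C=cam("top")
hsv=cv2.cvtColor(im,cv2.COLOR_BGR2HSV)
m=((hsv[:,:,1]<70)&(hsv[:,:,2]<235)).astype(np.uint8)*255
m[:, :190]=0;m[:,325:]=0;m[:130]=0;m[250:]=0
m=cv2.morphologyEx(m,cv2.MORPH_CLOSE,np.ones((9,9)))
m=cv2.morphologyEx(m,cv2.MORPH_OPEN,np.ones((9,9)))
c=max(cv2.findContours(m,0,2)[0],key=cv2.contourArea)
b=cv2.boxPoints(cv2.minAreaRect(c));print(b)
P=np.array([ray(C,p,.06) for p in b]);print(P,np.linalg.norm(P-np.roll(P,1,0),axis=1))
o=P.mean(0)
e=[P[(i+1)%4]-P[i] for i in range(4)];x=[v for v in e if np.linalg.norm(v)<.2 and v[0]>0][0]
yaw=np.arctan2(x[1],x[0]);print("o",o,"yaw",np.degrees(yaw))
for n,p in dict(hub=(-.01,.05,.09),arrow=(.0495,.05,.064),lobe180=(-.065,.05,.08),start=(-.02,-.072,.075)).items():
    w=con(o,yaw,p);print(n,w,proj(C,w),proj(cam("side"),w))
h=ray(C,(233,183),.09);l=ray(C,(226,204),.09);a=ray(C,(246,155),.064);print(h,l,a,ray(C,(284,208),.075),np.degrees(np.arctan2(*(a-h)[1::-1])))
E
```

```text
[[194.0274  208.26027]
 [221.2329  135.71233]
 [318.21918 172.0822 ]
 [291.01367 244.63014]]
[[ 0.54696715  0.18861947  0.06      ]
 [ 0.71273856  0.13535174  0.06      ]
 [ 0.63419076 -0.08286556  0.06      ]
 [ 0.47192984 -0.02542296  0.06      ]] [0.22681437 0.17411954 0.23192358 0.17212861]
o [0.59145658 0.05392067 0.06      ] yaw -17.81389506337815
hub [0.59723233 0.1045827  0.09      ] [231.9352785  183.88181399] [240.95958754 224.86430486]
arrow [0.65387962 0.08638009 0.064     ] [242.09008148 161.32683018] [214.88064939 224.40823961]
lobe180 [0.5448693  0.12140864 0.08      ] [223.6658094  208.51356084] [267.2369144  238.53861951]
start [ 0.55038878 -0.00850878  0.075     ] [284.04908396 207.66338881] [274.42122823 195.15319575]
[0.59921231 0.1023652  0.09      ] [0.55322325 0.11569101 0.09      ] [0.66848289 0.07816847 0.064     ] [ 0.54965019 -0.00841732  0.075     ] -19.25468496371392
```

```bash
python3 -m jog '[{"fingers":0,"linear":[140,-105,0],"rot":[0,0,11]},{"fingers":0,"linear":[273,-209,0],"rot":[0,0,22]},{"fingers":0,"linear":[273,-209,0],"rot":[0,0,22]},{"fingers":0,"linear":[273,-209,0],"rot":[0,0,22]},{"fingers":0,"linear":[546,-418,0],"rot":[0,0,44.5]},{"fingers":0,"linear":[546,-418,0],"rot":[0,0,44.5]},{"fingers":0,"linear":[546,-418,0],"rot":[0,0,44.5]},{"fingers":0,"linear":[546,-418,0],"rot":[0,0,44.5]},{"fingers":0,"linear":[546,-418,0],"rot":[0,0,44.5]},{"fingers":0,"linear":[546,-418,0],"rot":[0,0,44.5]},{"fingers":0,"linear":[546,-418,0],"rot":[0,0,44.5]},{"fingers":0,"linear":[546,-418,0],"rot":[0,0,44.5]}]'
python3 - <<'E'
from h import *
s=bot.state();im=bot.read_camera("wrist");cv2.imwrite("pics/w1.png",im[:,:,::-1])
np.save("w1.npy",np.r_[s["tool_pos"],s["tcp_rot"]]);print(s["clock"],s["tool_pos"],s["tcp_rot"])
C=cam("wrist",s)
for p in[(.598,.103,.09),(.654,.085,.064),(.55,-.0085,.075)]:print(proj(C,p))
E
```

```text
clock: 1.6
tool_pos: [0.5828, 0.0602, 0.2379]
tcp_rot: [-179.8, 0.0, -18.0]
wrist_force: [-0.5, -0.2, -0.5]
gripper_width: 0.0001
finger_force: 0.0
1.6 [0.58279974 0.06022582 0.23792351] [-1.79763345e+02  3.33845982e-02 -1.79573858e+01]
[232.6868846  191.56051515]
[233.51662376 128.13967317]
[351.41625258 198.34556182]
```

View pics/w1.png

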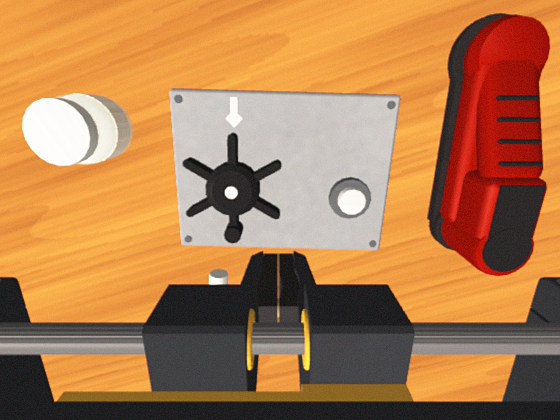

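The wrist view puts the hub at (231,191), the arrow tip at (234,127) and the lobe at (233,232). The button is at (351,201). All match the predictions to within about 2 px, and the lobe is at 180°, so three clicks to go. Next I go down into the right-hand gap.

```bash
python3 -m jog '[{"fingers":0,"linear":[1,3,50],"rot":[0,0,0.3]},{"fingers":0,"linear":[1,3,100],"rot":[0,0,0.3]},{"fingers":0,"linear":[1,3,130],"rot":[0,0,0.3]},{"fingers":0,"linear":[1,3,150],"rot":[0,0,0.3]},{"fingers":0,"linear":[1,3,165],"rot":[0,0,0.3]},{"fingers":0,"linear":[1,3,165],"rot":[0,0,0.3]}]'
python3 - <<'E'
from h import *
s=bot.state();print(s["tool_pos"],s["tcp_rot"],s["wrist_force"])
hub=np.array([.5985,.1045]);y=np.radians(s["tcp_rot"][2])
for a in range(-90,-19,5):
    t=np.radians(a-18.3);d=hub+.05*np.array([np.cos(t),np.sin(t)])-s["tool_pos"][:2]
    print(a,np.round(1000*np.array([d[0]*np.cos(y)+d[1]*np.sin(y),d[0]*np.sin(y)-d[1]*np.cos(y)]),1),-(a+90))
im=bot.read_camera("wrist");cv2.imwrite("pics/w2.png",im[:,:,::-1])
E
```

```text
clock: 2.4
tool_pos: [0.5807, 0.0483, 0.073]
tcp_rot: [179.9, 0.1, -18.9]
wrist_force: [0.5, -0.8, 0.1]
gripper_width: 0.0005
finger_force: 0.0
[0.58069644 0.04828751 0.07302776] [ 1.79914926e+02  9.07243532e-02 -1.89371810e+01] [ 0.49679172 -0.77931591  0.08377149]
-90 [-0.8 -9. ] 0
-85 [ 3.5 -9.2] -5
-80 [ 7.8 -9.8] -10
-75 [ 12.1 -10.8] -15
-70 [ 16.2 -12.2] -20
-65 [ 20.2 -13.9] -25
-60 [ 24.1 -15.9] -30
-55 [ 27.7 -18.3] -35
-50 [ 31.2 -21. ] -40
-45 [ 34.3 -24. ] -45
-40 [ 37.3 -27.2] -50
-35 [ 39.9 -30.7] -55
-30 [ 42.2 -34.4] -60
-25 [ 44.1 -38.3] -65
-20 [ 45.8 -42.4] -70
```

View pics/w2.png

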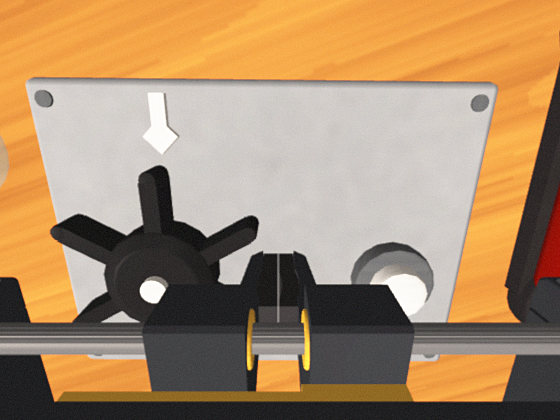

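The fingertip is in the right-hand gap, outside the tooth at (255,222) and clear of the button at (395,285). It is 9 mm too far out radially. I'll move in, then sweep the arc in steps for the first click.

```bash
python3 -m jog '[{"fingers":0,"linear":[0,-9,0],"rot":[0,0,0]},{"fingers":0,"linear":[8,-10,0],"rot":[0,0,-10]},{"fingers":0,"linear":[12,-11,0],"rot":[0,0,-15]},{"fingers":0,"linear":[16,-12,0],"rot":[0,0,-20]},{"fingers":0,"linear":[20,-14,0],"rot":[0,0,-25]},{"fingers":0,"linear":[24,-16,0],"rot":[0,0,-30]},{"fingers":0,"linear":[27.7,-18.3,0],"rot":[0,0,-35]},{"fingers":0,"linear":[31,-21,0],"rot":[0,0,-40]},{"fingers":0,"linear":[34.3,-24,0],"rot":[0,0,-45]},{"fingers":0,"linear":[37.3,-27.2,0],"rot":[0,0,-50]},{"fingers":0,"linear":[39,-29.3,0],"rot":[0,0,-53]},{"fingers":0,"linear":[39,-29.3,0],"rot":[0,0,-53]}]'
python3 - <<'E'
from h import *
s=bot.state();print(s["tool_pos"],s["tcp_rot"],s["wrist_force"])
a=bot.read_camera("wrist");b=bot.read_camera("top")[120:260,180:330]
b=cv2.resize(b,(450,420));cv2.imwrite("pics/b3.png",b[:,:,::-1])
E
```

```text
clock: 3.95
tool_pos: [0.6283, 0.0651, 0.0742]
tcp_rot: [180.0, -0.1, 34.1]
wrist_force: [0.5, -0.4, -0.7]
gripper_width: 0.0004
finger_force: 0.0
[0.62834436 0.06513713 0.07418915] [ 1.79980880e+02 -5.49281057e-02  3.41344049e+01] [ 0.54651545 -0.35118574 -0.72446885]
```

View pics/b3.png

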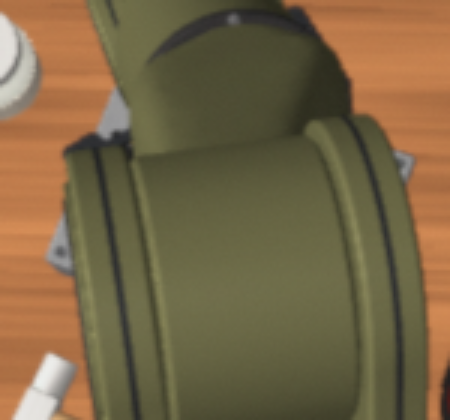

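The arm hides the wheel from the top camera. The force is near zero, which fits a snap. I'll lift, go back over the gap and look from the wrist.

```bash
python3 -m jog '[{"fingers":0,"linear":[0,0,-40],"rot":[0,0,0]},{"fingers":0,"linear":[0,0,-80],"rot":[0,0,0]},{"fingers":0,"linear":[-15,-5,-110],"rot":[0,0,10]},{"fingers":0,"linear":[-27,-10,-110],"rot":[0,0,20]},{"fingers":0,"linear":[-35,-14,-110],"rot":[0,0,30]},{"fingers":0,"linear":[-42,-19,-110],"rot":[0,0,40]},{"fingers":0,"linear":[-42,-19,-110],"rot":[0,0,50]},{"fingers":0,"linear":[-42,-19,-110],"rot":[0,0,53]},{"fingers":0,"linear":[-42,-19,-110],"rot":[0,0,53]},{"fingers":0,"linear":[-42,-19,-110],"rot":[0,0,53]}]'
python3 - <<'E'
from h import *
s=bot.state();print(s["tool_pos"],s["tcp_rot"])
a=bot.read_camera("wrist");cv2.imwrite("pics/w4.png",a[:,:,::-1])
C=cam("wrist",s);print(proj(C,(.5985,.1045,.09)))
E
```

```text
clock: 5.3
tool_pos: [0.5825, 0.0568, 0.1837]
tcp_rot: [-180.0, 0.0, -18.8]
wrist_force: [0.1, 0.6, 0.4]
gripper_width: 0.0007
finger_force: 0.0
[0.5825227  0.05681778 0.18368652] [-1.79997507e+02  2.02093162e-03 -1.87704181e+01]
[216.8573099  210.75402609]
```

View pics/w4.png

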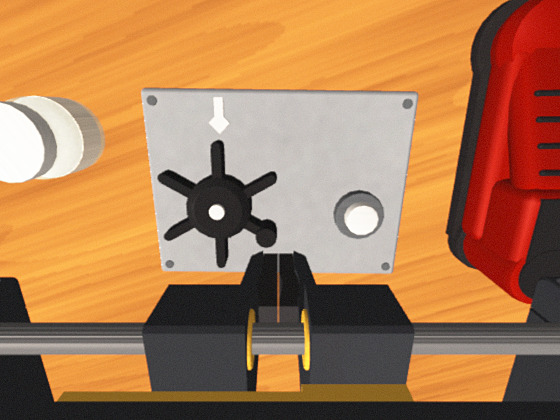

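The lobe at (266,233) is now one click on, at −120°. The gap at −90° is free between it and the tooth at (270,178). Second click, ending a little further on at −30° so the lobe can settle.

```bash
python3 -m jog '[{"fingers":0,"linear":[4,0,50],"rot":[0,0,-5]},{"fingers":0,"linear":[4,0,85],"rot":[0,0,-5]},{"fingers":0,"linear":[4,0,110],"rot":[0,0,-5]},{"fingers":0,"linear":[4,0,110],"rot":[0,0,-5]},{"fingers":0,"linear":[13,-2,110],"rot":[0,0,-15]},{"fingers":0,"linear":[21,-5,110],"rot":[0,0,-25]},{"fingers":0,"linear":[25,-7,110],"rot":[0,0,-30]},{"fingers":0,"linear":[28.5,-9.3,110],"rot":[0,0,-35]},{"fingers":0,"linear":[32,-12,110],"rot":[0,0,-40]},{"fingers":0,"linear":[35,-15,110],"rot":[0,0,-45]},{"fingers":0,"linear":[38,-18.2,110],"rot":[0,0,-50]},{"fingers":0,"linear":[39.8,-20.3,110],"rot":[0,0,-53]}]'
python3 -m jog '[{"fingers":0,"linear":[0,0,0],"rot":[0,0,0]},{"fingers":0,"linear":[4.5,-1.5,0],"rot":[0,0,-7]},{"fingers":0,"linear":[4.5,-1.5,0],"rot":[0,0,-7]}]'
```

```text
clock: 6.85
tool_pos: [0.6282, 0.0632, 0.0753]
tcp_rot: [179.9, -0.2, 34.3]
wrist_force: [0.1, 0.0, -0.2]
gripper_width: 0.0004
finger_force: 0.0
clock: 7.22
tool_pos: [0.6295, 0.0671, 0.0739]
tcp_rot: [-180.0, -0.0, 41.1]
wrist_force: [-1.1, 0.0, -0.0]
gripper_width: 0.0005
finger_force: 0.0
```

```bash
python3 -m jog '[{"fingers":0,"linear":[0,0,-40],"rot":[0,0,0]},{"fingers":0,"linear":[0,0,-80],"rot":[0,0,0]},{"fingers":0,"linear":[-15,-5,-110],"rot":[0,0,10]},{"fingers":0,"linear":[-27,-12,-110],"rot":[0,0,20]},{"fingers":0,"linear":[-35,-17,-110],"rot":[0,0,30]},{"fingers":0,"linear":[-42,-23,-110],"rot":[0,0,40]},{"fingers":0,"linear":[-42,-23,-110],"rot":[0,0,50]},{"fingers":0,"linear":[-42,-23,-110],"rot":[0,0,60]},{"fingers":0,"linear":[-42,-23,-110],"rot":[0,0,60]},{"fingers":0,"linear":[-42,-23,-110],"rot":[0,0,60]}]'
python3 - <<'E'
from h import *
s=bot.state();print(s["tool_pos"],s["tcp_rot"])
a=bot.read_camera("wrist");cv2.imwrite("pics/w5.png",a[:,:,::-1])
E
```

```text
clock: 8.48
tool_pos: [0.5827, 0.0566, 0.1838]
tcp_rot: [180.0, 0.0, -18.8]
wrist_force: [0.1, 0.9, -0.7]
gripper_width: 0.0002
finger_force: 0.0
[0.58266242 0.05662571 0.18375422] [ 1.79992744e+02  6.83832348e-03 -1.87535599e+01]
```

View pics/w5.png

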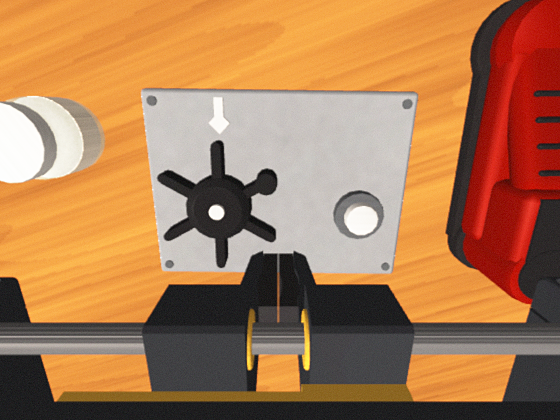

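The lobe at (267,181) is now at −60°, one click short of the arrow. For the last click I'll push the lobe slowly from −90°. It is wider, so I'll stop earlier, at about −40°.

```bash
python3 -m jog '[{"fingers":0,"linear":[0,0,50],"rot":[0,0,0]},{"fingers":0,"linear":[0,0,85],"rot":[0,0,0]},{"fingers":0,"linear":[0,0,110],"rot":[0,0,0]},{"fingers":0,"linear":[0,0,110],"rot":[0,0,0]},{"fingers":0,"linear":[4.3,0,110],"rot":[0,0,-5]},{"fingers":0,"linear":[9,-1,110],"rot":[0,0,-10]},{"fingers":0,"linear":[13,-2,110],"rot":[0,0,-15]},{"fingers":0,"linear":[17,-3.2,110],"rot":[0,0,-20]},{"fingers":0,"linear":[21,-5,110],"rot":[0,0,-25]},{"fingers":0,"linear":[25,-7,110],"rot":[0,0,-30]},{"fingers":0,"linear":[28.5,-9.3,110],"rot":[0,0,-35]},{"fingers":0,"linear":[32,-12,110],"rot":[0,0,-40]}]'
python3 -m jog '[{"fingers":0,"linear":[2.2,-0.1,0],"rot":[0,0,-3]},{"fingers":0,"linear":[4.3,-0.2,0],"rot":[0,0,-5]},{"fingers":0,"linear":[6.5,-0.5,0],"rot":[0,0,-7.5]},{"fingers":0,"linear":[8.5,-0.9,0],"rot":[0,0,-10]},{"fingers":0,"linear":[8.5,-0.9,0],"rot":[0,0,-10]},{"fingers":0,"linear":[8.5,-0.9,0],"rot":[0,0,-10]}]'
```

```text
clock: 10.02
tool_pos: [0.6177, 0.0573, 0.0752]
tcp_rot: [179.9, -0.1, 21.3]
wrist_force: [0.2, 0.0, -0.3]
gripper_width: 0.0005
finger_force: 0.1
clock: 10.78
tool_pos: [0.6251, 0.0615, 0.0739]
tcp_rot: [180.0, -0.1, 31.1]
wrist_force: [2.3, -0.7, 2.6]
gripper_width: 0.0006
finger_force: 1.3
```

Run:
```python
from h import *
s=bot.state();print(s["tool_pos"],s["tcp_rot"],s["wrist_force"])
a=bot.read_camera("wrist");cv2.imwrite("pics/w6.png",a[:,:,::-1])
```

```text
[0.62509428 0.06154104 0.07390276] [ 1.79972273e+02 -5.35561579e-02  3.11236865e+01] [ 2.27028555 -0.69415448  2.59314961]
```

View pics/w6.png

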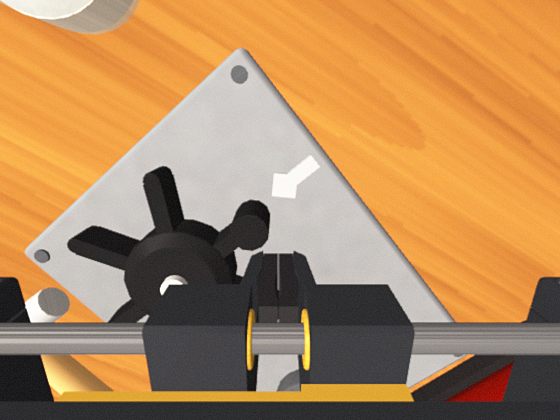

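The lobe is at (252,222), close to the arrow tip at (275,190). I'll compute its angle.

Run:
```python
from h import *
s=bot.state();C=cam("wrist",s);hub=np.array([.5985,.1045])
for n,p,z in[("lobe",(255,212),.092),("toothA",(157,172),.086),("toothB",(75,240),.086),("arrow",(273,193),.064),("screw",(174,285),.094)]:
    w=ray(C,p,z)[:2];d=w-hub;print(n,w,np.linalg.norm(d),np.degrees(np.arctan2(d[1],d[0]))+18.3)
d=s["tool_pos"][:2]-hub;print(np.linalg.norm(d),np.degrees(np.arctan2(d[1],d[0]))+18.3)
```

```text
lobe [0.65147248 0.09018937] 0.0548714653186391 3.1823043130114144
toothA [0.64335817 0.13572366] 0.054655031960445584 53.139954094911275
toothB [0.59336246 0.1555017 ] 0.051259802670789 114.05215467899933
arrow [0.65617062 0.08425264] 0.06112164999388045 -1.045467492446221
screw [0.60119381 0.10494942] 0.0027310463572207547 27.77165327660616
0.05052681688544427 -39.98536393611393
```

The lobe reads about 0° and is in the arrow click. I'll ease the finger 4 mm forward, which stays well clear of the lobe and frees any contact behind it, then lift and look.

```bash
python3 -m jog '[{"fingers":0,"linear":[2,0,0],"rot":[0,0,-2]},{"fingers":0,"linear":[4,0,0],"rot":[0,0,-5]},{"fingers":0,"linear":[4,0,0],"rot":[0,0,-5]},{"fingers":0,"linear":[4,0,-30],"rot":[0,0,-5]},{"fingers":0,"linear":[4,0,-80],"rot":[0,0,-5]},{"fingers":0,"linear":[-10,5,-110],"rot":[0,0,5]},{"fingers":0,"linear":[-25,30,-110],"rot":[0,0,15]},{"fingers":0,"linear":[-25,60,-110],"rot":[0,0,25]},{"fingers":0,"linear":[-25,60,-110],"rot":[0,0,35]},{"fingers":0,"linear":[-25,60,-110],"rot":[0,0,45]},{"fingers":0,"linear":[-25,60,-110],"rot":[0,0,50]},{"fingers":0,"linear":[-25,60,-110],"rot":[0,0,50]}]'
python3 - <<'E'
from h import *
s=bot.state();print(s["tool_pos"],s["tcp_rot"])
a=bot.read_camera("wrist");cv2.imwrite("pics/w7.png",a[:,:,::-1])
print(proj(cam("wrist",s),(.55,-.0085,.075)))
E
```

```text
clock: 12.32
tool_pos: [0.6335, -0.0025, 0.1833]
tcp_rot: [180.0, 0.1, -18.8]
wrist_force: [-0.7, 0.5, -0.3]
gripper_width: 0.0006
finger_force: 0.0
[ 0.63348191 -0.00247686  0.1832686 ] [ 1.79957514e+02  8.68304375e-02 -1.87819098e+01]
[312.77469693 282.92805374]
```

View pics/w7.png

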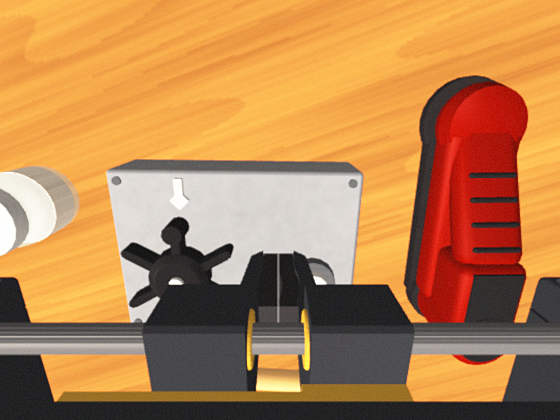

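The lobe at (177,226) points straight at the arrow at (180,200), so the wheel is set. Now I move over the start button and down.

```bash
python3 -m jog '[{"fingers":0,"linear":[-45,20,0],"rot":[0,0,0]},{"fingers":0,"linear":[-77,32.6,0],"rot":[0,0,0]},{"fingers":0,"linear":[-77,32.6,0],"rot":[0,0,0]},{"fingers":0,"linear":[-77,32.6,50],"rot":[0,0,0]},{"fingers":0,"linear":[-77,32.6,80],"rot":[0,0,0]},{"fingers":0,"linear":[-77,32.6,92],"rot":[0,0,0]},{"fingers":0,"linear":[-77,32.6,92],"rot":[0,0,0]},{"fingers":0,"linear":[-77,32.6,92],"rot":[0,0,0]}]'
```

```text
clock: 13.38
tool_pos: [0.552, -0.0087, 0.0928]
tcp_rot: [-180.0, -0.1, -18.8]
wrist_force: [0.9, -0.2, -0.1]
gripper_width: 0.0008
finger_force: 0.0
```

Run:
```python
from h import *
s=bot.state();print(s["tool_pos"],s["wrist_force"])
# button top height from top+side, first pictures
def cen(n,r0,r1,c0,c1):
    im=cv2.imread(f"pics/{n}0.png")[r0:r1,c0:c1].astype(int);m=(im.min(2)>190)
    y,x=np.nonzero(m);return x.mean()+c0,y.mean()+r0,m.sum()
a=cen("top",192,225,268,302);b=cen("side",180,208,262,290);print(a,b)
A=cam("top");B=cam("side")
for z in np.arange(.066,.1,.004):print(round(z,3),ray(A,a,z)[:2],ray(B,b,z)[:2])
```

```text
[ 0.55196639 -0.00866514  0.09276113] [ 0.91865753 -0.22016894 -0.06867224]
(np.float64(283.44827586206895), np.float64(207.5287356321839), np.int64(87)) (np.float64(274.6106194690266), np.float64(194.46017699115043), np.int64(113))
0.066 [ 0.55204154 -0.00731145] [ 0.55162691 -0.02139124]
0.07 [ 0.55142501 -0.00726366] [ 0.55104708 -0.01668253]
0.074 [ 0.55080847 -0.00721588] [ 0.55046726 -0.01197383]
0.078 [ 0.55019193 -0.0071681 ] [ 0.54988743 -0.00726513]
0.082 [ 0.5495754  -0.00712032] [ 0.54930761 -0.00255643]
0.086 [ 0.54895886 -0.00707253] [0.54872778 0.00215228]
0.09 [ 0.54834232 -0.00702475] [0.54814796 0.00686098]
0.094 [ 0.54772578 -0.00697697] [0.54756813 0.01156968]
0.098 [ 0.54710925 -0.00692919] [0.54698831 0.01627839]
```

The button top comes out at z ≈ 0.078, within 2 mm of the fingertip in the plane. I'll press in small steps.

```bash
python3 -m jog '[{"fingers":0,"linear":[-1,-1,8],"rot":[0,0,0]},{"fingers":0,"linear":[-1,-1,14],"rot":[0,0,0]},{"fingers":0,"linear":[-1,-1,16],"rot":[0,0,0]},{"fingers":0,"linear":[-1,-1,18],"rot":[0,0,0]},{"fingers":0,"linear":[-1,-1,18],"rot":[0,0,0]},{"fingers":0,"linear":[-1,-1,18],"rot":[0,0,0]}]'
python3 -m jog '[{"fingers":0,"linear":[0,0,1],"rot":[0,0,0]},{"fingers":0,"linear":[0,0,2],"rot":[0,0,0]},{"fingers":0,"linear":[0,0,2],"rot":[0,0,0]},{"fingers":0,"linear":[0,0,2],"rot":[0,0,0]}]'
```

```text
clock: 14.12
tool_pos: [0.551, -0.0072, 0.0762]
tcp_rot: [-179.9, -0.1, -18.9]
wrist_force: [-2.9, 1.6, 22.0]
gripper_width: 0.0005
finger_force: 11.5
clock: 14.62
tool_pos: [0.551, -0.0071, 0.0759]
tcp_rot: [-179.9, -0.2, -18.9]
wrist_force: [-7.2, 0.5, 38.7]
gripper_width: 0.0005
finger_force: 19.4
```

It bottomed out at 39 N. I'll release slowly, using the spring force to confirm it was the button and not a rigid part.

```bash
python3 -m jog '[{"fingers":0,"linear":[0,0,-3],"rot":[0,0,0]},{"fingers":0,"linear":[0,0,-6],"rot":[0,0,0]},{"fingers":0,"linear":[0,0,-6],"rot":[0,0,0]},{"fingers":0,"linear":[0,0,-6],"rot":[0,0,0]}]'
python3 -m jog '[{"fingers":0,"linear":[0,0,-2],"rot":[0,0,0]},{"fingers":0,"linear":[0,0,-2],"rot":[0,0,0]},{"fingers":0,"linear":[0,0,-2],"rot":[0,0,0]}]'
python3 -m jog '[{"fingers":0,"linear":[0,0,-50],"rot":[0,0,0]},{"fingers":0,"linear":[0,0,-100],"rot":[0,0,0]},{"fingers":0,"linear":[-50,0,-130],"rot":[0,0,0]},{"fingers":0,"linear":[-100,0,-130],"rot":[0,0,0]},{"fingers":0,"linear":[-100,0,-130],"rot":[0,0,0]},{"fingers":0,"linear":[-100,0,-130],"rot":[0,0,0]},{"fingers":0,"linear":[-100,0,-130],"rot":[0,0,0]}]'
python3 - <<'E'
from h import *
a=bot.read_camera("wrist");cv2.imwrite("pics/w8.png",a[:,:,::-1])
E
```

```text
clock: 15.12
tool_pos: [0.5509, -0.0072, 0.0777]
tcp_rot: [-180.0, -0.1, -18.8]
wrist_force: [0.8, 1.0, 4.1]
gripper_width: 0.0008
finger_force: 2.0
clock: 15.5
tool_pos: [0.5505, -0.0073, 0.0797]
tcp_rot: [-180.0, -0.0, -18.9]
wrist_force: [2.1, 2.0, 3.3]
gripper_width: 0.0003
finger_force: 1.5
clock: 16.38
tool_pos: [0.4564, 0.0243, 0.2093]
tcp_rot: [180.0, -0.0, -18.9]
wrist_force: [0.1, -0.0, -1.3]
gripper_width: 0.0008
finger_force: 0.0
```

View pics/w8.png

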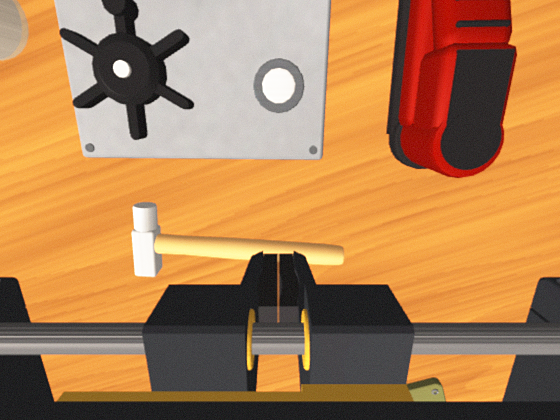

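The wheel's lobe is still at the far tooth near (120,5), towards the arrow. The button at (279,86) is back up, and the spring force on release (4.1 N, then 3.3 N) confirms a full press. The shoe and hammer haven't been touched.

```bash
python3 -c "
from station import bot
print(bot.hand_in())"
```

```text
the job is handed in; nothing more can be done
None
```

The wheel was flicked three clicks anticlockwise and its round-ended tooth now rests at the arrow; start was then pressed fully down and came back up, the shoe, jar and hammer were never touched, and the job was handed in at about 16.4 s with no verdict shown.

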